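# Release the ratchet stop of the jar rack and push it back

### The arm

A 7-joint arm with a two-finger parallel gripper is mounted at the origin on a cart in front of the work surface, level with it; the furniture and walls round the work are solid. World frame = base frame: x ahead of the robot, y to its left, z up, the work surface at z = 0. Lengths are in m, angles in rad, forces in N, time in s.
With the tool pointing down it reaches from about 0.4 to 0.85 m from the base axis. Payload 6.9 kg.
Tool frame: the origin (TCP) lies at the very end of the fingers, on their centre line; the grasp point (between the pads) lies 19 mm behind it; z points along the fingers, y is the line along which they close (so a half turn about z gives the same grasp; the last joint's range is limited). The gripper opens to 85 mm and grips with 20 to 120 N. Pads are 22 mm wide; open, the fingers measure 114 mm over their backs; the gripper's body (76 mm by 85 mm) begins 54 mm behind the grasp point. The pads swing forward as they close: fully open they stand 13 mm farther back than shut.
Start: joints at [1.389, 0.507, -0.238, 1.5, 0.126, 1.149, -0.155], TCP at [0.177, -0.599, 0.197] pointing down, gripper open.
Joint ranges: [-3.08, 3.08], [-0.24, 2.05], [-1.43, 1.35], [0, 2.5], [-1.52, 4.66], [0.17, 1.96], [-2.89, 2.89]. Speed limits (rad/s): [2.39, 2.39, 3.14, 3.14, 3.14, 3.14, 3.14].

### API

Orientations are given as a unit quaternion [x, y, z, w].
In Python, from station import robot gives the robot as it stands.
- The arm moves only by the tool send_rows, never from a script. Its argument "commands" is text: rows parted by semicolons, each of 7 numbers parted by spaces: the finger opening in mm, from 0 to 85.4, then the shift along the tool's x, y, z in mm, then the turn, a rotation vector about the tool's x, y, z in degrees. A call has 1 to 20 rows; each row is the pose to reach, as a shift and turn from the pose commanded when the call began, along the tool's axes at that moment; what a row does not reach only later rows make up. A row lasts 1/10 s, in which the tool goes at most 50 mm and 8.59 degrees, less where a joint would pass 70% of its speed; a pose out of reach is approached as far as the arm can. A call with a gripper value outside its range is refused whole. The fingers move at their own pace and stop on an object; "grip_force" is the grip in N (left out, the last holds). Time passes only in rows, so rows that repeat a pose let the fingers close. It gives the time, the measured TCP pose, the force, the opening and the grip force at its end, in the units of the state.
- robot.state(): the state, without advancing time (a new reading comes with each control period).
- robot.get_image(name): name is "scene" or "side" or "wrist"; returns a dict with "frame" (384x512x3 uint8, blue, green, red), "mtx" (3x3 intrinsics, pixels), "R" (3x3) and "t" (3): a world point X has camera coordinates R X + t. Camera axes: x right, y down, z forward; pixel columns grow to the right and rows downward; lengths in m; the calibration is good to about 2 mm. A picture is of the moment at which its call begins. There is no depth.
- robot.job_done(): hands the job in; it is judged then, once.
Trained networks look in a picture, given as the dict that the camera call returned (one of the last four; its "shot" number tells which), for a name from the list of things; names that differ only in an ending like _2 or _b are one class to them, and where a whole thing is asked for, a point or a joint stands for the part that bears it (a point fixed in the world has none). Each returns a list of dicts, best first, with "p" (0 to 1); they miss things now and then, are a little off and sometimes report something else, mostly with a low value. They report only what shows in the picture. A call takes as long as a camera call. They do not tell look-alikes from the thing itself.
- robot.boxes_of(name, picture): "rect" ([centre column, centre row, width, height] in pixels, round what is visible of it).
- robot.silhouettes(name, picture): "region" (384x512 bool, what is visible of it) and "rect" ([centre column, centre row, width, height] in pixels, round what is visible of it).
The state is a dict: "time_s": time; "joint_positions": joint angles; "dq": joint speeds; "joint_efforts": joint torques, N m; "position": TCP position; "orientation": TCP orientation; "wrist_force": force on the tool from outside, world axes, zero at the start; "torque": the same for the moment, N m; "opening": opening from 0.0 (shut) to 1.0 (fully open); "gripper_force": force on a finger pad.
Only numpy, scipy, OpenCV 4.12 (cv2) and the standard library are available. Lean on these libraries where they do the work, as an engineer would, in place of code of your own. Each camera call takes 0.05 s, during which the arm holds its last target. There are 200 camera calls.

### The job

Make room on the jar rack: with the fingertips press down the release tab on the sliding stop, keep it pressed, and push the stop along its bar away from the jars, all the way to the far end. Then let the tab spring up again. Leave the two jars on the rack and the things behind it standing where they are.

Things in the scene. Friction and masses are not known exactly. Their poses are not given: they have to be found in the camera images.
- rack: Metal jar rack, fixed to the worktop, 320 mm long (its x), 115 mm wide (its y, from -80 to +35 mm), tray 8 mm thick. Origin on the worktop under the middle of the bar; x runs along the bar from the jars' end plate (x = -156 mm, 82 mm high) to the far end plate (x = +156 mm, 72 mm high). The square steel bar (16 mm, saw teeth underneath, axis 44 mm high) runs at y = 0; the jars stand beside it at y = -47 mm. z is up.
- stop (a joint): Position of the grey sliding stop along the bar, m: 0 nearest the jars, 0.110 fully back at the far end plate; grows toward the rack's +x. Moving it takes about 3 N; it stays where left, but fingers dragged over the tab carry it along. The ratchet blocks motion toward +x (after up to 10 mm of play) unless the release tab is held down; toward the jars it clicks along.
- release (a joint): How far the release tab is pressed down, m: 0 up, 0.010 at the bottom. From 0.007 on the ratchet is free; let go, it springs up and locks. Spring about 3 N at the top, 7 N at the bottom. It may rest up to 6 mm down where the pawl lies on a tooth's slope; at the far end of the bar there are no teeth and it comes fully up.
- release_top (a point): Centre of the upper face of the release tab, a ribbed dark metal plate 46 x 46 mm, 80 mm above the worktop when up. It lies in the stop's well, 52 mm long (rack's x, +-26 mm from this point) between two uprights and open at both sides (rack's y). Moves with stop and tab. Press here with the fingertips.
- thumb_rest (a point): Middle of the top edge of the stop's thumb rest, the upright on the far side of the tab (away from the jars), 108 mm above the worktop, 60 mm wide, 12 mm thick along the rack's x, its inner face 6 mm before this point. Fingertips in the well, holding the tab down, push against that face toward the rack's +x.
- jaw_plate (a point): Point on the top edge of the stop's jaw plate, the upright on the jars' side of the tab, in line with the tab, 108 mm above the worktop; plate 8 mm thick along the rack's x, 105 mm wide (rack's y from -75 to +30 mm).
- spice_jar_mid (a point): Spice jar with a green lid, 46 mm across, 106 mm high, loose on the rack next to its end plate; point on its axis 50 mm above its foot.
- spice_jar_b_mid (a point): Spice jar with a white lid, 47 mm across, 98 mm high, loose on the rack between the other jar and the stop; point on its axis 50 mm above its foot.
- salt_shaker_mid (a point): Grey salt shaker, 44 mm across, 90 mm high, loose on the worktop behind the rack; centre. To be left alone.
- jar_sink_mid (a point): Glass jar with a pale lid, 66 mm across, 94 mm high, loose on the worktop behind the rack; centre. To be left alone.
- tin_tomato_mid (a point): Low food tin, 75 mm across, 58 mm high, loose on the worktop behind the rack; centre. To be left alone.
There are look-alikes about, which are no part of the job. There is more than one size of the part that bears tin_tomato_mid; the job needs the smaller.

How it is judged:
By the outcome, as a careful person would: the job done as asked, in the order asked, and still so for the second after the job is handed in, with the robot touching nothing.
It also fails if it takes over 32 s, if anything falls off the work surface, if the arm or the gripper's body presses on something with over 40 N, if the wrist force passes 120 N, or if a joint passes its speed limit or range.

## Working session

There is one attempt and no reset: what is moved stays moved. The work goes in short steps, Python scripts to look and compute and a tool call to move; the robot and the scene stay as the last step left them, time stands still between calls to the robot, and variables do not carry over. Pictures are saved under pics/ and viewed, at most 10 in all, crops included, and the job is handed in when it is done.

Besides the shell and the picture viewer there is one more tool, called after ">>>" as name(argument=value, ...), one argument or row to a line, values as JSON. send_rows: Moves the arm, as the interface text tells. Its arguments: {"type":"object","properties":{"commands":{"type":"string"},"grip_force":{"type":"number"}},"required":["commands"]}

```bash
mkdir -p pics; ls; cat > h.py <<'E'
import numpy as np,cv2
from station import robot
def px(im,X):
    c=im["R"]@np.asarray(X)+np.ravel(im["t"]); p=im["mtx"]@c; return p[:2]/p[2]
def onz(im,u,v,z):
    d=im["R"].T@np.linalg.inv(im["mtx"])@np.array([u,v,1.]); o=-im["R"].T@np.ravel(im["t"])
    return o+d*(z-o[2])/d[2]
E
python3 - <<'E'
from h import *
s=robot.state();print(s["position"],s["orientation"],s["wrist_force"],s["time_s"])
ims={n:robot.get_image(n) for n in("scene","side")}
for n,im in ims.items():
    cv2.imwrite(f"pics/{n}1.png",im["frame"])
    print(n,-im["R"].T@np.ravel(im["t"]))
    for k in ("rack","stop","release_top","thumb_rest","spice_jar_mid","salt_shaker_mid","jar_sink_mid","tin_tomato_mid"):
        print(k,[(np.round(b["rect"]).tolist(),round(b["p"],2)) for b in robot.boxes_of(k,im)[:4]])
E
```

```text
pics
[ 0.17717998 -0.59876973  0.19654295] [ 9.89661429e-01  1.43420600e-01 -1.43097171e-04 -8.75289714e-04] [-0.02090453  0.08253636 -0.96252532] 0.0
scene [ 0.2262985  -0.87536088  0.55009485]
rack [([197.0, 228.0, 132.0, 116.0], 0.75), ([272.0, 175.0, 33.0, 34.0], 0.74)]
stop [([292.0, 184.0, 24.0, 48.0], 0.66), ([192.0, 209.0, 62.0, 57.0], 0.62), ([148.0, 193.0, 21.0, 53.0], 0.6)]
release_top [([197.0, 206.0, 20.0, 15.0], 0.63)]
thumb_rest [([194.0, 211.0, 64.0, 58.0], 0.97)]
spice_jar_mid [([148.0, 195.0, 22.0, 51.0], 0.55)]
salt_shaker_mid []
jar_sink_mid [([292.0, 185.0, 24.0, 49.0], 0.75)]
tin_tomato_mid [([273.0, 177.0, 32.0, 37.0], 0.89), ([295.0, 285.0, 61.0, 70.0], 0.81), ([192.0, 210.0, 63.0, 59.0], 0.45)]
side [ 0.57087181 -0.97876837  0.61260322]
rack [([212.0, 205.0, 61.0, 108.0], 0.95)]
stop [([209.0, 195.0, 50.0, 52.0], 0.72), ([213.0, 206.0, 60.0, 106.0], 0.52)]
release_top []
thumb_rest [([208.0, 195.0, 51.0, 51.0], 0.91)]
spice_jar_mid [([193.0, 155.0, 14.0, 11.0], 0.65)]
salt_shaker_mid [([318.0, 222.0, 20.0, 35.0], 0.65)]
jar_sink_mid [([312.0, 193.0, 31.0, 45.0], 0.8)]
tin_tomato_mid [([240.0, 280.0, 55.0, 61.0], 0.67), ([309.0, 170.0, 28.0, 18.0], 0.5)]
```

```bash
python3 - <<'E'
import cv2
a=cv2.imread("pics/scene1.png")[110:350,80:380];b=cv2.imread("pics/side1.png")[110:350,120:420]
cv2.imwrite("pics/both.png",cv2.resize(cv2.vconcat([a,b]) if 0 else cv2.hconcat([a,b]),(800,320),interpolation=cv2.INTER_CUBIC))
E
```

```text
(no output)
```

View pics/scene1.png

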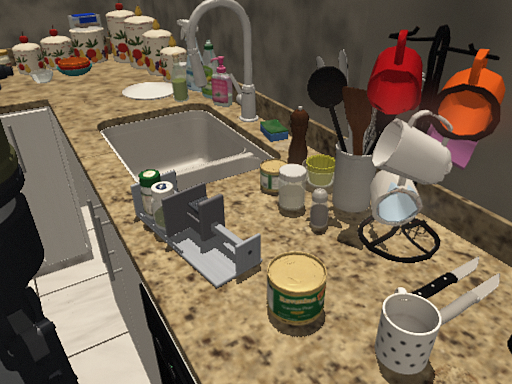

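View pics/side1.png

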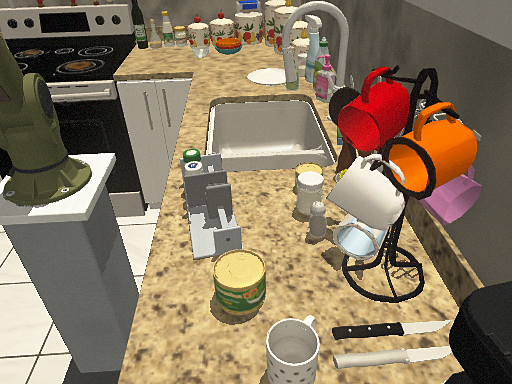

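The scene view shows the rack at (197,228). Its jars' end is at the far left (150,190) and its far end plate is at (248,250), so the rack's +x runs toward the camera. There are two tins: a small one behind the rack at (272,177) in the scene view, and a big green one at (295,285). The small one fits tin_tomato, and neither gets touched. Next I'll enlarge the rack to pick points.

```bash
python3 - <<'E'
import cv2
a=cv2.imread("pics/scene1.png")[160:290,125:270];b=cv2.imread("pics/side1.png")[140:270,170:255]
f=lambda x,k:cv2.resize(x,None,fx=k,fy=k,interpolation=cv2.INTER_CUBIC)
cv2.imwrite("pics/crop.png",f(cv2.hconcat([a,b]),3.4))
E
```

```text
(no output)
```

View pics/crop.png

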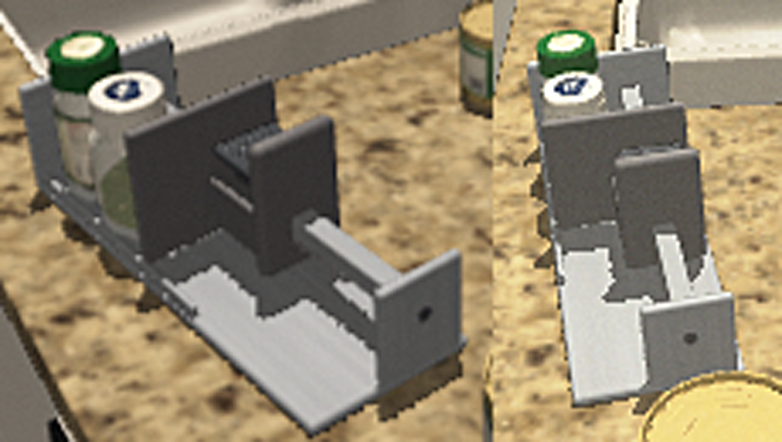

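```bash
cat > fit.py <<'E'
from h import *
from scipy.optimize import least_squares
ims={n:robot.get_image(n) for n in("scene","side")}
# name: (scene crop px, side crop px, model(stop-centre c))
F=[((312,424),(573,400),lambda c:(.160,-.080,.008)),
((425,314),(690,338),lambda c:(.160,0,.044)),
((460,252),(733,297),lambda c:(.160,.035,.072)),
((20,88),(530,68),lambda c:(-.158,-.080,.082)),
((172,38),(664,46),lambda c:(-.158,.035,.082)),
((130,135),(540,120),lambda c:(c-.026,-.075,.108)),
((275,82),(686,107),lambda c:(c-.026,.030,.108)),
((250,145),(617,158),lambda c:(c+.038,-.030,.108)),
((332,120),(698,150),lambda c:(c+.038,.030,.108))]
def w(p,q):
    c,s=np.cos(p[2]),np.sin(p[2]); return np.array([p[0]+c*q[0]-s*q[1],p[1]+s*q[0]+c*q[1],q[2]])
def res(p):
    r=[]
    for a,b,m in F:
        X=w(p,m(p[3]))
        r+=[px(ims["scene"],X)-(a[0]/3.4+125,a[1]/3.4+160), px(ims["side"],X)-((b[0]-493)/3.4+170,b[1]/3.4+140)]
    return np.ravel(r)
if __name__=="__main__":
    f=least_squares(res,[.4,-.4,-1.4,0],loss="soft_l1")
    p=f.x;print(p,np.degrees(p[2]));print(np.round(res(p).reshape(-1,4),1))
    print("tab",w(p,(p[3],0,.08)))
    for n,im in ims.items():
        for k in("salt_shaker_mid","jar_sink_mid","tin_tomato_mid"):
            for b in robot.boxes_of(k,im)[:2]: print(n,k,round(b["p"],2),onz(im,b["rect"][0],b["rect"][1],.04))
E
python3 fit.py
```

```text
[ 0.50281313 -0.19058242 -1.40913325  0.00456413] -80.73738800268437
[[-0.   2.2 -0.9 -0.3]
 [ 0.1  0.8 -0.5 -0.2]
 [ 3.7 -0.2  2.  -0.5]
 [-0.  -0.4 -1.2 -2.4]
 [ 0.1 -1.8  0.9 -1.3]
 [-1.  -0.  -0.4  0.2]
 [ 0.1 -1.9 -0.5 -1.8]
 [ 0.7  2.2 -1.6  0.9]
 [ 1.3 -1.1  0.1 -0.4]]
tab [ 0.50354777 -0.19508703  0.08      ]
scene salt_shaker_mid 0.79 [ 0.74439425 -0.29042152  0.04      ]
scene jar_sink_mid 0.66 [ 0.74690509 -0.17558339  0.04      ]
scene jar_sink_mid 0.66 [ 0.73584648 -0.29266339  0.04      ]
scene tin_tomato_mid 0.97 [ 0.55286127 -0.46219461  0.04      ]
scene tin_tomato_mid 0.8 [ 0.73350797 -0.11998745  0.04      ]
side salt_shaker_mid 0.93 [ 0.73807707 -0.29926946  0.04      ]
side jar_sink_mid 0.61 [ 0.73610156 -0.18401093  0.04      ]
side tin_tomato_mid 0.67 [ 0.75292052 -0.08427757  0.04      ]
side tin_tomato_mid 0.62 [ 0.55370563 -0.46272323  0.04      ]
```

>>> send_rows(
  commands="0 20 -14 0 0 0 0; 0 60 -40 0 0 0 1; 0 100 -68 0 0 0 2; 0 140 -95 0 0 0 3; 0 180 -122 5 0 0 4; 0 220 -149 10 0 0 5; 0 260 -176 15 0 0 6; 0 300 -203 20 0 0 7.2; 0 340 -230 25 0 0 7.2; 0 380 -257 30 0 0 7.2; 0 410 -278 35 0 0 7.2; 0 427 -289 37 0 0 7.2; 0 427 -289 37 0 0 7.2; 0 427 -289 37 0 0 7.2",
)

```text
time_s: 2.7
position: [0.5046, -0.2011, 0.1603]
orientation: [0.997, 0.081, -0.0, 0.0]
wrist_force: [-0.1, -0.6, -0.1]
opening: 0.001
gripper_force: 0.0
```

```bash
python3 - <<'E'
from h import *
from scipy.spatial.transform import Rotation as R
s=robot.state();P=s["position"];M=R.from_quat(s["orientation"]).as_matrix()
print(P,M.round(3).tolist(),s["opening"],s["wrist_force"])
a=robot.get_image("scene");b=robot.get_image("wrist")
t=np.array([.50355,-.19509,.08])
print("wrist tab px",px(b,t),"tcp",px(b,P),px(a,P),px(a,t))
x=np.array([.1609,-.987,0]);y=np.array([.987,.1609,0])
for d in(-.026,.026): print(d,[px(b,t+x*d+y*e+[0,0,.028]).round().tolist() for e in(-.03,.03)])
c=cv2.resize(a["frame"][110:290,110:290],(384,384),interpolation=cv2.INTER_CUBIC)
cv2.imwrite("pics/w2.png",cv2.resize(cv2.hconcat([c,b["frame"]]),(800,343)))
E
```

```text
[ 0.50464712 -0.20113401  0.16032265] [[0.987, 0.162, -0.0], [0.162, -0.987, -0.0], [-0.0, 0.0, -1.0]] 0.0012446589248720867 [-0.06135553 -0.62396256 -0.0695984 ]
wrist tab px [248.63861418 183.06679101] tcp [256.03115194 223.51210501] [200.83651438 170.43770874] [202.10856743 203.35292927]
-0.026 [[215.0, 230.0], [212.0, 156.0]]
0.026 [[281.0, 230.0], [283.0, 156.0]]
```

View pics/w2.png

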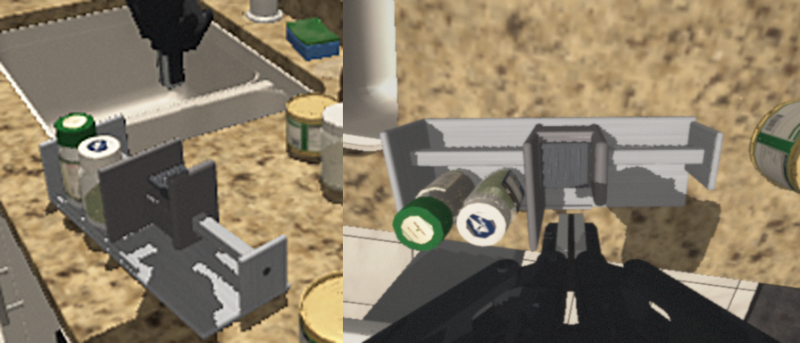

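The wrist view puts the tab at about (251,185) px. I predicted (249,183), so the fit holds, and the fingers sit inside the well. I'll go straight down.

>>> send_rows(
  commands="0 0 0 20 0 0 0; 0 0 0 40 0 0 0; 0 0 0 55 0 0 0; 0 0 0 65 0 0 0; 0 0 0 72 0 0 0; 0 0 0 77 0 0 0; 0 0 0 80 0 0 0; 0 0 0 82 0 0 0; 0 0 0 84 0 0 0; 0 0 0 86 0 0 0; 0 0 0 86 0 0 0",
)

```text
time_s: 3.9
position: [0.5048, -0.2009, 0.0743]
orientation: [0.997, 0.081, -0.0, -0.0]
wrist_force: [0.5, -1.0, -0.2]
opening: 0.002
gripper_force: 0.0
```

>>> send_rows(
  commands="0 0 0 1 0 0 0; 0 0 0 2 0 0 0; 0 0 0 3 0 0 0; 0 0 0 4 0 0 0; 0 0 0 4 0 0 0; 0 0 0 4 0 0 0",
)

```text
time_s: 4.5
position: [0.5048, -0.201, 0.0704]
orientation: [0.997, 0.081, -0.0, -0.0]
wrist_force: [-0.3, -0.2, 0.5]
opening: -0.005
gripper_force: 0.0
```

```bash
python3 - <<'E'
from h import *
a=robot.get_image("scene");b=robot.get_image("wrist");d=robot.get_image("side")
P=robot.state()["position"];print(px(a,P),px(d,P),px(b,P))
f=lambda i,x,y,w:cv2.resize(i["frame"][y:y+w,x:x+w],(400,400),interpolation=cv2.INTER_CUBIC)
cv2.imwrite("pics/w3.png",cv2.hconcat([f(a,145,150,100),f(b,180,110,140)]))
E
```

```text
[204.20416996 208.33582361] [217.32369202 191.06425809] [257.31068793 224.48978831]
```

View pics/w3.png

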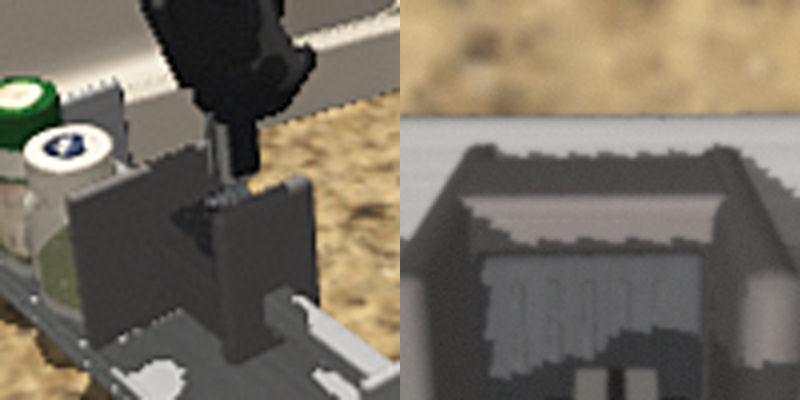

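The fingers are in the well above the tab but not touching it, and they look slightly shorter than the nominal TCP. I'll keep going down slowly, watching the force.

>>> send_rows(
  commands="0 0 0 1 0 0 0; 0 0 0 2 0 0 0; 0 0 0 3 0 0 0; 0 0 0 4 0 0 0; 0 0 0 4 0 0 0",
)

```text
time_s: 5.15
position: [0.5047, -0.2009, 0.0662]
orientation: [0.997, 0.081, -0.0, -0.0]
wrist_force: [-0.3, -0.7, -0.3]
opening: -0.001
gripper_force: 0.0
```

>>> send_rows(
  commands="0 0 0 1 0 0 0; 0 0 0 2 0 0 0; 0 0 0 3 0 0 0; 0 0 0 4 0 0 0; 0 0 0 4 0 0 0",
)

```text
time_s: 5.65
position: [0.5047, -0.201, 0.0622]
orientation: [0.997, 0.081, -0.0, -0.0]
wrist_force: [-0.2, -0.5, -0.3]
opening: 0.001
gripper_force: 0.0
```

```bash
python3 - <<'E'
from h import *
a=robot.get_image("scene");b=robot.get_image("wrist");d=robot.get_image("side")
s=robot.state();P=s["position"];print(P,s["wrist_force"],px(a,P),px(d,P),px(b,P))
f=lambda i,x,y,w:cv2.resize(i["frame"][y:y+w,x:x+w],(400,400),interpolation=cv2.INTER_CUBIC)
cv2.imwrite("pics/w4.png",cv2.hconcat([f(d,180,140,80),f(b,180,150,140)]))
E
```

```text
[ 0.50481242 -0.20098452  0.06239688] [-0.47405333 -0.24198348 -0.36779215] [204.48447623 211.52049314] [217.5986136 193.7262463] [257.36643203 224.43492516]
```

View pics/w4.png

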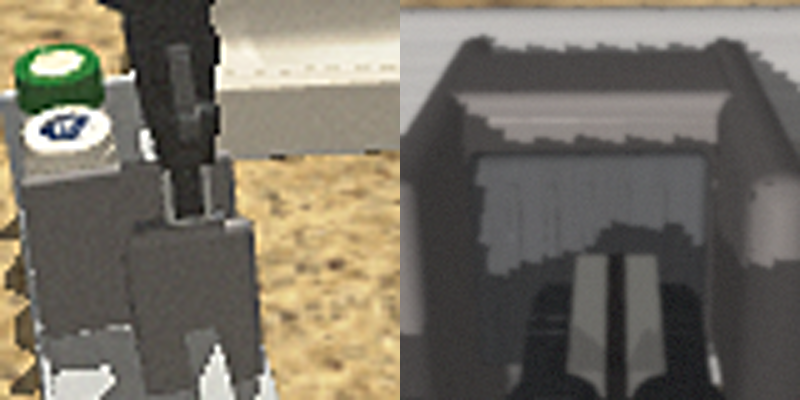

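```bash
python3 - <<'E'
from h import *
from scipy.spatial.transform import Rotation as R
b=robot.get_image("wrist");s=robot.state();P=s["position"];M=R.from_quat(s["orientation"]).as_matrix()
C=-b["R"].T@np.ravel(b["t"]);print("cam tool",M.T@(C-P))
for x in(-.011,0,.011): print(x,[px(b,P+M@np.array([x,0,-z])).round(1).tolist() for z in(0,.005,.01,.015,.02,.03)])
t=np.array([.50355,-.19509,0]);y=np.array([.987,.1609,0]);xx=np.array([.1609,-.987,0])
for z in(.08,.075,.07): print(z,[px(b,t+y*e+xx*f+[0,0,z]).round(1).tolist() for e in(.023,-.023) for f in (-.023,.023)])
E
```

```text
cam tool [ 0.08393557 -0.00101814 -0.17758134]
-0.011 [[257.3, 240.6], [257.3, 244.5], [257.4, 248.6], [257.4, 253.0], [257.4, 257.5], [257.5, 267.5]]
0 [[257.3, 224.5], [257.4, 228.1], [257.4, 231.9], [257.4, 235.9], [257.5, 240.1], [257.6, 249.2]]
0.011 [[257.4, 207.7], [257.4, 211.0], [257.4, 214.4], [257.5, 218.0], [257.5, 221.8], [257.6, 230.1]]
0.08 [[203.3, 199.9], [289.3, 200.0], [207.5, 273.8], [286.5, 273.9]]
0.075 [[204.8, 196.7], [288.4, 196.8], [208.7, 269.0], [285.8, 269.1]]
0.07 [[206.1, 193.6], [287.6, 193.7], [209.8, 264.4], [285.0, 264.5]]
```

In two views the visible fingertip sits about 35 mm above the reported TCP, so there's still air below it. I'll continue down in small steps, watching the force.

>>> send_rows(
  commands="0 0 0 2 0 0 0; 0 0 0 4 0 0 0; 0 0 0 6 0 0 0; 0 0 0 8 0 0 0; 0 0 0 8 0 0 0",
)

```text
time_s: 6.35
position: [0.5046, -0.2009, 0.054]
orientation: [0.997, 0.081, -0.0, -0.0]
wrist_force: [-0.6, 0.8, -0.8]
opening: -0.001
gripper_force: 0.0
```

```bash
python3 - <<'E'
from h import *
a=robot.get_image("scene");b=robot.get_image("wrist");d=robot.get_image("side")
s=robot.state();P=s["position"];print(P,s["wrist_force"])
cv2.imwrite("pics/raw_b.png",b["frame"])
f=lambda i,x,y,w:cv2.resize(i["frame"][y:y+w,x:x+w],(400,400),interpolation=cv2.INTER_CUBIC)
g=lambda i,x,y,w:cv2.convertScaleAbs(f(i,x,y,w),alpha=1.8,beta=20)
cv2.imwrite("pics/w5.png",cv2.hconcat([g(a,165,130,80),g(b,180,150,160)]))
E
```

```text
[ 0.50478745 -0.20097368  0.05436663] [-0.28288897 -0.52207344  0.2686482 ]
```

View pics/w5.png

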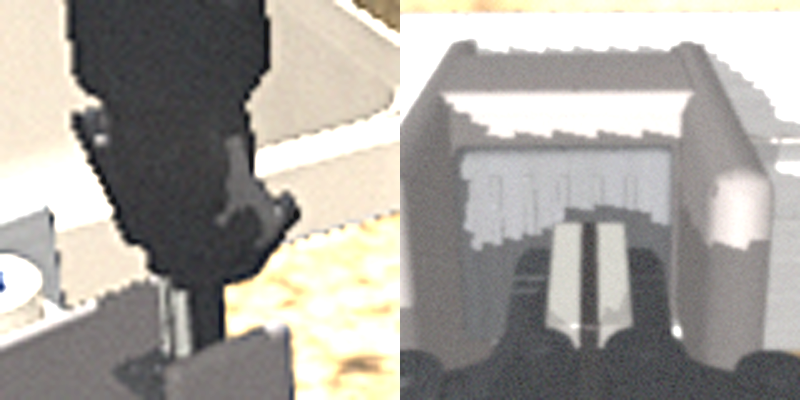

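>>> send_rows(
  commands="0 0 0 2 0 0 0; 0 0 0 4 0 0 0; 0 0 0 6 0 0 0; 0 0 0 8 0 0 0; 0 0 0 8 0 0 0",
)

```text
time_s: 7.0
position: [0.5048, -0.201, 0.0463]
orientation: [0.997, 0.081, -0.0, -0.0]
wrist_force: [0.0, -0.0, 2.7]
opening: 0.0
gripper_force: 1.2
```

>>> send_rows(
  commands="0 0 0 1 0 0 0; 0 0 0 2 0 0 0; 0 0 0 3 0 0 0; 0 0 0 3 0 0 0",
)

```text
time_s: 7.4
position: [0.5049, -0.201, 0.0434]
orientation: [0.997, 0.081, 0.0, 0.0]
wrist_force: [-1.1, 0.9, 3.2]
opening: -0.0
gripper_force: 1.8
```

```bash
python3 - <<'E'
from h import *
b=robot.get_image("wrist");d=robot.get_image("side");s=robot.state();print(s["position"],s["wrist_force"],s["torque"])
f=lambda i,x,y,w:cv2.convertScaleAbs(cv2.resize(i["frame"][y:y+w,x:x+w],(400,400),interpolation=cv2.INTER_CUBIC),alpha=1.8,beta=20)
cv2.imwrite("pics/w6.png",cv2.hconcat([f(d,180,140,80),f(b,180,150,160)]))
E
```

```text
[ 0.50480184 -0.20102461  0.04346176] [-0.78970475 -0.43780843  4.08153318] [ 0.03170704  0.1927143  -0.04823826]
```

View pics/w6.png

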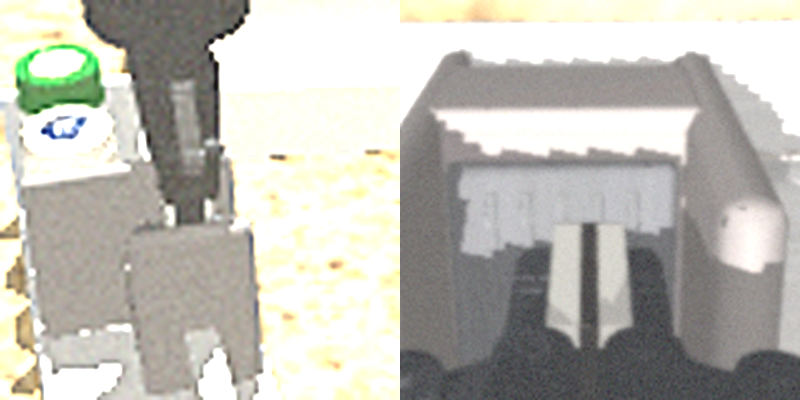

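Contact came at TCP z≈0.046, and since then the force has risen like the tab's spring. The wrist view shows the tab pressed, with the pads centred at (590,225) in the crop. I'll press to the bottom.

>>> send_rows(
  commands="0 0 0 1 0 0 0; 0 0 0 2 0 0 0; 0 0 0 3 0 0 0; 0 0 0 4 0 0 0; 0 0 0 5 0 0 0; 0 0 0 5 0 0 0",
)

```text
time_s: 8.1
position: [0.5048, -0.201, 0.0383]
orientation: [0.997, 0.081, 0.0, 0.0]
wrist_force: [-0.5, 0.3, 5.7]
opening: -0.0
gripper_force: 2.7
```

>>> send_rows(
  commands="0 0 0 0.5 0 0 0; 0 0 0 1 0 0 0; 0 0 0 1.5 0 0 0; 0 0 0 1.5 0 0 0; 0 0 2 1.5 0 0 0; 0 0 4 1.5 0 0 0; 0 0 6 1.5 0 0 0; 0 0 8 1.5 0 0 0; 0 0 10 1.5 0 0 0; 0 0 12 1.5 0 0 0; 0 0 14 1.5 0 0 0; 0 0 16 1.5 0 0 0; 0 0 18 1.5 0 0 0; 0 0 20 1.5 0 0 0",
)

```text
time_s: 9.5
position: [0.508, -0.2197, 0.0369]
orientation: [0.997, 0.081, -0.0, -0.001]
wrist_force: [-1.4, 2.8, 5.9]
opening: 0.001
gripper_force: 3.0
```

The drag is 2.8 N, so the stop is moving with the ratchet released. I'll carry on.

>>> send_rows(
  commands="0 0 4 0 0 0 0; 0 0 9 0 0 0 0; 0 0 14 0 0 0 0; 0 0 19 0 0 0 0; 0 0 24 0 0 0 0; 0 0 29 0 0 0 0; 0 0 34 0 0 0 0; 0 0 39 0 0 0 0; 0 0 44 0 0 0 0; 0 0 49 0 0 0 0; 0 0 54 0 0 0 0; 0 0 59 0 0 0 0; 0 0 64 0 0 0 0; 0 0 69 0 0 0 0; 0 0 73 0 0 0 0; 0 0 76 0 0 0 0; 0 0 78 0 0 0 0; 0 0 80 0 0 0 0",
)

```text
time_s: 11.3
position: [0.5215, -0.2986, 0.037]
orientation: [0.997, 0.081, 0.0, -0.001]
wrist_force: [-1.3, 3.6, 5.4]
opening: 0.001
gripper_force: 3.0
```

```bash
python3 - <<'E'
from h import *
b=robot.get_image("scene");w=robot.get_image("wrist");s=robot.state();print(s["position"],s["wrist_force"])
a=cv2.resize(b["frame"][130:290,120:280],(400,400),interpolation=cv2.INTER_CUBIC)
c=cv2.resize(w["frame"][100:384,130:414],(400,400))
cv2.imwrite("pics/w7.png",cv2.hconcat([a,c]))
E
```

```text
[ 0.52155206 -0.2990219   0.0369967 ] [-0.83623181  2.11291575  4.99511249]
```

View pics/w7.png

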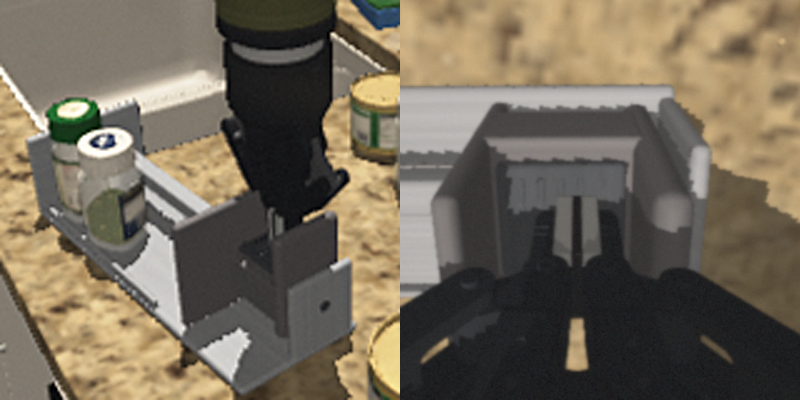

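The stop slides freely and is about 10 mm short of the far end plate; the jars haven't moved. Next comes the last stretch.

>>> send_rows(
  commands="0 0 1.5 0 0 0 0; 0 0 3 0 0 0 0; 0 0 4.5 0 0 0 0; 0 0 6 0 0 0 0; 0 0 7.5 0 0 0 0; 0 0 9 0 0 0 0; 0 0 10 0 0 0 0; 0 0 11 0 0 0 0; 0 0 12 0 0 0 0; 0 0 12 0 0 0 0",
)

```text
time_s: 12.4
position: [0.5233, -0.3099, 0.0369]
orientation: [0.997, 0.081, 0.0, -0.001]
wrist_force: [-0.6, 4.2, 5.0]
opening: -0.0
gripper_force: 3.0
```

>>> send_rows(
  commands="0 0 1 0 0 0 0; 0 0 2 0 0 0 0; 0 0 3 0 0 0 0; 0 0 4 0 0 0 0; 0 0 5 0 0 0 0; 0 0 5 0 0 0 0",
)

```text
time_s: 13.0
position: [0.5236, -0.3115, 0.0368]
orientation: [0.997, 0.082, -0.001, -0.003]
wrist_force: [-4.1, 12.7, 10.6]
opening: -0.0
gripper_force: 7.9
```

It's blocked hard after 112 mm, so this is the far end. I'll relax the push and lift straight up.

>>> send_rows(
  commands="0 0 -1.5 0 0 0 0; 0 0 -2.5 0 0 0 0; 0 0 -2.5 -2 0 0 0; 0 0 -2.5 -4 0 0 0; 0 0 -2.5 -6 0 0 0; 0 0 -2.5 -8 0 0 0; 0 0 -2.5 -10 0 0 0; 0 0 -2.5 -12 0 0 0; 0 0 -2.5 -15 0 0 0; 0 0 -2.5 -20 0 0 0; 0 0 -3 -35 0 0 0; 0 0 -3 -60 0 0 0; 0 0 -3 -90 0 0 0; 0 0 -3 -120 0 0 0; 0 0 -3 -150 0 0 0; 0 0 -3 -160 0 0 0; 0 0 -3 -160 0 0 0",
)

```text
time_s: 14.7
position: [0.5239, -0.3147, 0.1984]
orientation: [0.997, 0.081, 0.001, 0.001]
wrist_force: [-0.2, 0.7, -0.5]
opening: -0.002
gripper_force: 0.0
```

```bash
python3 - <<'E'
from h import *
b=robot.get_image("scene");w=robot.get_image("side");s=robot.state();print(s["position"],s["wrist_force"])
a=cv2.resize(b["frame"][130:290,120:320],(450,360),interpolation=cv2.INTER_CUBIC)
c=cv2.resize(w["frame"][130:270,170:306],(350,360),interpolation=cv2.INTER_CUBIC)
cv2.imwrite("pics/w8.png",cv2.hconcat([a,c]))
E
```

```text
[ 0.52251533 -0.31380466  0.19580965] [-0.90485738  0.18231741 -0.518307  ]
```

View pics/w8.png

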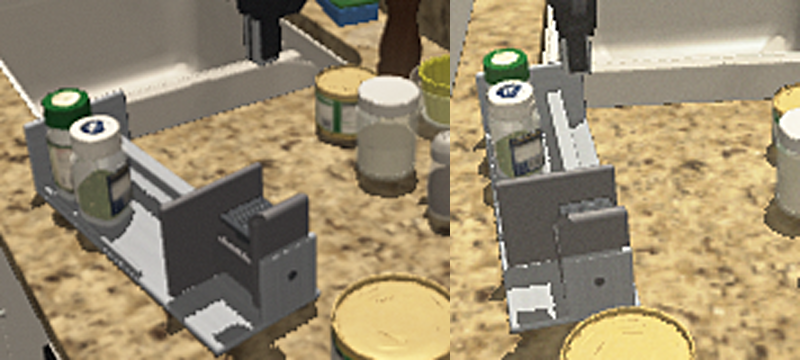

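The stop is flush against the far end plate (290,215), the tab is up again (245,215), and the jars and the things behind the rack are standing untouched. The gripper is clear of everything.

```bash
python3 -c "
from station import robot
print(robot.job_done())"
```

```text
the job is handed in; nothing more can be done
None
```

I handed the job in at about 15 s: the stop is at the far end plate, the release tab has sprung back up, and the jars and the things behind the rack stand where they were.

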